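# Close up the photometer's lamp compartment

### The job

I have changed the lamp in the bench photometer. Tilt its stiff screen up to about 60 degrees so that I can read the signal, then turn the orange wing fastener on the lamp cover until it lines up with the white slot marks, and push the sprung cover down flush on its frame. Finish while still holding the cover pressed down, so that I can put in its screws; do not let go, and leave the bottles, jar and test-tube rack around it where they stand.

Things in the scene. Friction and masses are not known exactly. Their poses are not given: they have to be found in the camera images.
- photometer: Off-white bench photometer, fixed: 300 mm deep (x), 440 mm wide (y), flat deck 120 mm above the bench. Origin: centre of its underside; x points from front to rear, y to its left, z up. Rear left: dark grey screen; front left: keypad (5 mm high), and a black cap (11 mm high) at x -85, y 35 mm; right: blue lamp cover with the orange wing, a 15 mm high lip behind it. The rest of the deck is bare.
- screen (a joint): Tilt of the screen in rad: 0 folded flat on the deck, growing as its front edge is raised; 60 degrees = 1.05. It starts at about 0.35 to 0.65 and can go to 2.0. The hinge is stiff: the screen (about 350 g) stays at any angle it is left at; lifting its free edge takes about 4 to 7 N.
- screen_hinge (a point): Middle of the screen's hinge axis, 6 mm above the deck, 135 mm behind and 100 mm left of the photometer's middle; the axis runs along the photometer's y.
- screen_edge (a point): Middle of the screen's free (front) edge, on the corner next to the display face. The screen is a flat slab, 150 mm from hinge to this edge, 210 mm wide, 14 mm thick. Its display face looks down at the deck when folded, and towards the photometer's front when raised. The space beneath is free: fingertips can reach under this edge from the front.
- lamp_cover: Blue lamp cover: plate 155 mm long (x), 140 wide, 6 thick. Origin: middle of its rear lower edge, where tongues hold it and it pivots; its front lies towards its -x. Springs hold the front about 12 mm up; pushing it flush takes about 8 N at the wing. Unless the wing is in line with the slot marks its cross pin strikes the frame and the front stays about 7 mm up. Nothing latches it.
- cover_front (a point): Middle of the front edge of the lamp cover, on its upper face. Flush on its frame this point is 129 mm above the bench; at rest about 141 mm.
- wing (a joint): Turn of the wing fastener in rad: 0 when the wing points along the white slot marks (front to back of the cover), positive when turned anticlockwise seen from above. It starts at about 0.8 to 1.4: the short way to the marks is clockwise. Light friction (0.04 N m), stays where it is left, the same end for end, no stop at 0. Its pin enters the slot within about 0.1 rad of 0.
- wing_grip (a point): Grip point of the orange wing, on its axis of turning (40 mm behind the cover's front edge, mid-width), 18 mm above the cover's top. The blade is 36 mm long along this point's x axis, 10 mm thick along y, from 6 to 30 mm above the cover, on a round base 30 mm wide. A white line runs along its top; white marks on the cover before and behind it show the slot's direction.
- dropper_bottle: Small amber dropper bottle, 44 mm wide, 106 mm tall, beside the photometer; origin: centre of its underside. Leave it alone.
- reagent_bottle: Clear reagent bottle with a black stopper, 76 mm wide, 146 mm tall; origin: centre of its underside. Leave it alone.
- jar: White jar with a black lid, 64 mm wide, 89 mm tall; origin: centre of its underside. Leave it alone.
- tube_rack: White test-tube rack with four tubes, 70 mm deep, 170 mm wide, 150 mm tall; origin: centre of its underside. Leave it alone.

How it is judged (in metres and radians):
On the way, in this order (a step that is already met when the one before it is completed fails the run):
1. the screen is tilted up to about 60 degrees (within 10) (value of joint screen between 0.873 and 1.222 rad), for 0.3 s.
2. the wing is turned into line with the slot marks (value of joint wing between -0.35 and 0.35 rad), for 0.02 s.
3. the cover is pushed down flush on its frame (z of cover_front in the frame of photometer below 0.1315 m), for 0.2 s.
At the end, for the whole second after the job is handed in: The screen stands at 60 degrees within 10, the wing is in line with the slot marks within 15 degrees, and the fingers are still pressing on the lamp cover or its wing (more than 3 N) so that the front of the cover is flush on its frame within 2.5 mm (all of step 1 and value of joint wing between -0.26 and 0.26 rad and z of cover_front in the frame of photometer below 0.1315 m and contact force between the fingers and lamp_cover above 3 N); the arm keeps its last pose, push and grip.
It fails at once if a bottle, the jar or the rack is pushed away by more than 30 mm (distance of any of dropper_bottle, reagent_bottle, jar, tube_rack from where it was at the start of the episode above 0.03 m).
It fails at once if a bottle, the jar or the rack is tipped (angle between any of dropper_bottle, reagent_bottle, jar, tube_rack's own z axis and vertical above 0.5 rad).
It also fails if it takes over 48 s, if anything falls off the work surface, if the arm or the gripper's body presses on something with over 40 N, if the wrist force passes 120 N, or if a joint passes its speed limit or range.

### The arm

A 6-joint arm with a two-finger parallel gripper is mounted at the origin on the work surface. World frame = base frame: x ahead of the robot, y to its left, z up, the work surface at z = 0. Lengths are in mm, angles in rad, forces in N, time in s.
With the tool pointing down it reaches from about 325 to 775 mm from the base axis. Payload 9.3 kg.
Tool frame: the origin (TCP) lies where the fingers leave the gripper's body, on its centre line; the fingertips stand robot.nose_length ahead of it and the grasp point (between the pads) lies 54 mm ahead of it (robot.nose_length is the distance from the TCP to the fingertips, in mm); z points along the fingers, y is the direction in which the jaws open and shut (so a half turn about z gives the same grasp; the last joint's range is limited). The gripper opens to 85 mm and grips with 20 to 120 N. Pads are 22 mm wide; open, the fingers measure 114 mm over their backs; the gripper's body (76 mm by 85 mm) begins 54 mm behind the grasp point. The pads swing forward as they close: fully open they stand 13 mm farther back than shut.
Start: joints at [-1.453, 0.259, 0.021, 1.334, 0, 1.418], TCP at [147.12, -529.955, 303.879] pointing down, gripper open.
Joint ranges: [-3.04, 3.04], [-0.91, 1.82], [-1.04, 1.36], [-1.92, 1.95], [-1.52, 1.45], [-3.14, 3.14]. Speed limits (rad/s): [2.22, 2.22, 2.79, 3.14, 3.14, 3.14].

### API

Orientations are given as a rotation vector (axis times angle).
In Python, from station import robot gives the robot as it stands. The module is installed in compiled form; this text tells all that it offers.
- The arm moves only by the shell command python3 -m crank 'ROWS' [FORCE]. ROWS is JSON, a list of rows, each a list of 7 numbers: the opening, from -1 (shut) to 1 (fully open), then the shift along the tool's x, y, z in m, then the turn, a rotation vector about the tool's x, y, z in rad. A call has 1 to 5 rows; each row shifts and turns the commanded pose from where the row before left it, along the tool's axes as they then stand; what a row does not reach is not made up. A row lasts 1/10 s, in which the tool goes at most 50 mm and 8.59 degrees, less where a joint would pass 70% of its speed; a pose out of reach is approached as far as the arm can. A call with a gripper value outside its range is refused whole. The fingers move at their own pace and stop on an object; FORCE is the grip in N (left out, the last holds). Time passes only in rows, so rows that do not move let the fingers close. It gives the time, the measured TCP pose, the force and the opening at its end, in the units of the state.
- robot.observe(): the state, without advancing time (a new reading comes with each control period).
- robot.capture(name): name is "scene" or "top" or "wrist"; returns (picture, depth): 400x640x3 uint8, red, green, blue; 400x640 float32, mm along the optical axis (not along the pixel's ray), 0 where there is no reading.
- robot.camera_model(name): a dict with "fovy" (degrees; the focal length in pixels is half the picture's height over the tangent of half this angle, whatever the lens; pixels are square), "cx", "cy" (the principal point, pixels), "dist" ([k1, k2, p1, p2, k3] as OpenCV has them; the pictures are not rectified), "R" (3x3) and "t" (3): a world point X has camera coordinates R X + t. Camera axes: x right, y down, z forward; pixel columns grow to the right and rows downward; lengths in mm; the calibration is good to about 2 mm. A picture is of the moment at which its call begins: read the wrist's pose just before it. camera_model takes no time and is no camera call; for the wrist camera it gives the pose at the moment of the call.
- robot.finish_job(): hands the job in, once; it reports no verdict.
Trained networks look in the newest picture that a camera, given by its name, has taken for a name from the list of things; names that differ only in an ending like _2 or _b are one class to them, and where a whole thing is asked for, a point or a joint stands for the part that bears it (a point fixed in the world has none). Each returns a list of dicts, best first, with "score" (0 to 1); they miss things now and then, are a little off and sometimes report something else, mostly with a low value. They report only what shows in the picture. A call takes as long as a camera call.
- robot.look_for(camera, label): "rect" ([left, top, right, bottom] in pixels, round what is visible of it).
- robot.place_of(camera, label): "centre" ([column, row] in pixels: a listed point, or the origin of a listed thing).
The state is a dict: "time_s": time; "qpos": joint angles; "qvel": joint speeds; "joint_torque": joint torques, N m; "position": TCP position; "tool_rot": TCP orientation; "ft_force": force on the tool from outside, world axes, zero at the start; "wrist_torque": the same for the moment, N m; "opening": finger opening in mm.
Only numpy, scipy, OpenCV 4.12 (cv2) and the standard library are available. Lean on these libraries where they do the work, as an engineer would, in place of code of your own. Each camera call takes 0.05 s, during which the arm holds its last target.

## Working session

There is one attempt and no reset: what is moved stays moved. The work goes in short steps, Python scripts to look and compute and a shell command to move; the robot and the scene stay as the last step left them, time stands still between calls to the robot, and variables do not carry over. Pictures are saved under pics/ and viewed, and the job is handed in when it is done.

```bash
mkdir -p pics; ls
cat > h.py <<'E'
import numpy as np, cv2
from station import robot
from scipy.spatial.transform import Rotation as Ro
def K(m):
    f=200/np.tan(np.radians(m['fovy'])/2)
    return np.array([[f,0,m['cx']],[0,f,m['cy']],[0,0,1.]])
def proj(m,X):
    r,_=cv2.Rodrigues(np.array(m['R'],float))
    p,_=cv2.projectPoints(np.array(X,float).reshape(-1,1,3),r,np.array(m['t'],float),K(m),np.array(m['dist'],float))
    return p.reshape(-1,2)
def ray(m,uv):
    n=cv2.undistortPoints(np.array(uv,float).reshape(-1,1,2),K(m),np.array(m['dist'],float)).reshape(-1,2)
    return n
def back(m,uv,d):
    n=ray(m,uv); c=np.c_[n,np.ones(len(n))]*np.array(d).reshape(-1,1)
    R=np.array(m['R']);return (c-np.array(m['t']))@R
def planez(m,uv,z):
    n=ray(m,uv);R=np.array(m['R']);t=np.array(m['t']);o=-R.T@t
    d=np.c_[n,np.ones(len(n))]@R
    return o+d*((z-o[2])/d[:,2])[:,None]
def dep(D,uv,w=2):
    u,v=int(round(uv[0])),int(round(uv[1]));p=D[max(0,v-w):v+w+1,max(0,u-w):u+w+1];p=p[p>0]
    return float(np.median(p)) if p.size else 0
def save(n,P): cv2.imwrite('pics/'+n+'.png',P[:,:,::-1])
E
python3 - <<'E'
from h import *
np.set_printoptions(precision=1,suppress=True)
print(robot.nose_length, robot.observe())
for c in ['scene','top','wrist']:
    m=robot.camera_model(c)
    P,D=robot.capture(c); save(c+'0',P); np.savez(c+'0.npz',P=P,D=D,R=m['R'],t=m['t'],fovy=m['fovy'],cx=m['cx'],cy=m['cy'],dist=m['dist'])
    print(c,m)
    for l in ['photometer','screen_hinge','screen_edge','lamp_cover','cover_front','wing_grip']:
        for r in robot.place_of(c,l)[:1]:
            d=dep(D,r['centre']); print(c,l,round(r['score'],2),np.array(r['centre']),back(m,[r['centre']],[d])[0])
E
```

```text
pics
72.6 {'time_s': 0.0, 'qpos': array([-1.5,  0.3,  0. ,  1.3,  0. ,  1.4]), 'qvel': array([ 0., -0., -0., -0.,  0.,  0.]), 'joint_torque': array([ -0. , -55.6,  34.5,   0. ,  -0. ,  -0. ]), 'position': array([ 147.1, -529.7,  303.2]), 'tool_rot': array([-3.1, -0.4, -0. ]), 'ft_force': array([ 0.1, -0.5, -0. ]), 'wrist_torque': array([ 0. , -0.1,  0. ]), 'opening': 85.22878037621474}
scene {'fovy': 51.15680962848119, 'cx': 318.2704706001634, 'cy': 200.20588302399145, 'dist': array([0., 0., 0., 0., 0.]), 'R': array([[ 0.6,  0.8, -0. ],
       [ 0.7, -0.5, -0.5],
       [-0.5,  0.3, -0.8]]), 't': array([-341.2, -327.8, 1395.2])}
scene photometer 0.9 [307.  237.8] [651.6 -51.7 120.8]
scene screen_hinge 0.89 [372.6 233.1] [733.6  77.  138.6]
scene screen_edge 0.76 [340.7 180.6] [600.2  78.  191.2]
scene cover_front 0.88 [247.4 207.9] [ 500.8 -129.4  121. ]
scene wing_grip 0.43 [257.4 217.6] [ 564.5 -129.9  165.3]
top {'fovy': 56.69038476816378, 'cx': 317.2505674167693, 'cy': 198.2562266483892, 'dist': array([0., 0., 0., 0., 0.]), 'R': array([[-0. , -1. , -0. ],
       [-1. ,  0. , -0.2],
       [ 0.2,  0. , -1. ]]), 't': array([  39.7,  601.3, 1129. ])}
top photometer 0.61 [332.8 202.1] [577.4 -15.1 121.2]
top screen_edge 0.96 [295.2 195.5] [598.4  97.3 124.6]
top lamp_cover 0.6 [373.5 170.1] [ 671.3 -138.2  131.6]
top wing_grip 0.6 [375.6 209.4] [ 549.4 -137.6  152.4]
wrist {'fovy': 61.295301149971195, 'cx': 318.0746416954564, 'cy': 197.56127694652457, 'dist': array([-0.,  0.,  0.,  0.,  0.]), 'R': array([[ 0.3, -1. , -0. ],
       [-0.9, -0.3,  0.3],
       [-0.3, -0.1, -1. ]]), 't': array([-550.2,  -35.3,  378.7])}
```

Run:
```python
import cv2
a=cv2.imread('pics/scene0.png');cv2.imwrite('pics/scene0c.png',cv2.resize(a[90:350,150:500],None,fx=2.2,fy=2.2,interpolation=2))
a=cv2.imread('pics/top0.png');cv2.imwrite('pics/top0c.png',cv2.resize(a[90:330,180:500],None,fx=2.4,fy=2.4,interpolation=2))
```

```text
(no output)
```

View pics/scene0.png

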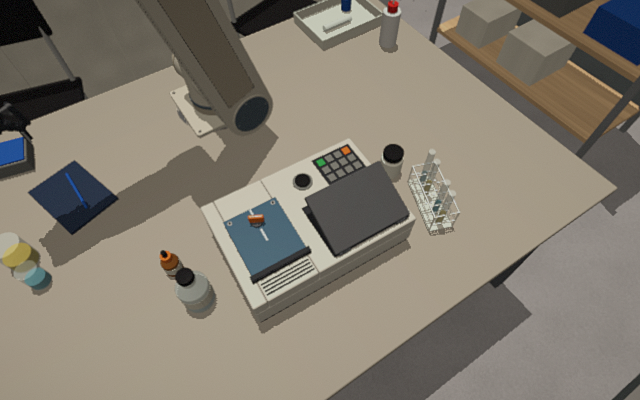

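View pics/scene0c.png

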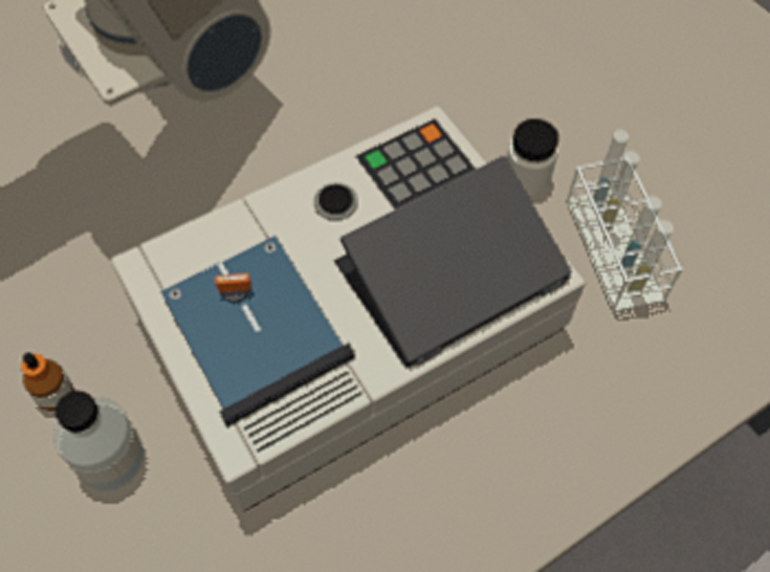

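View pics/top0c.png

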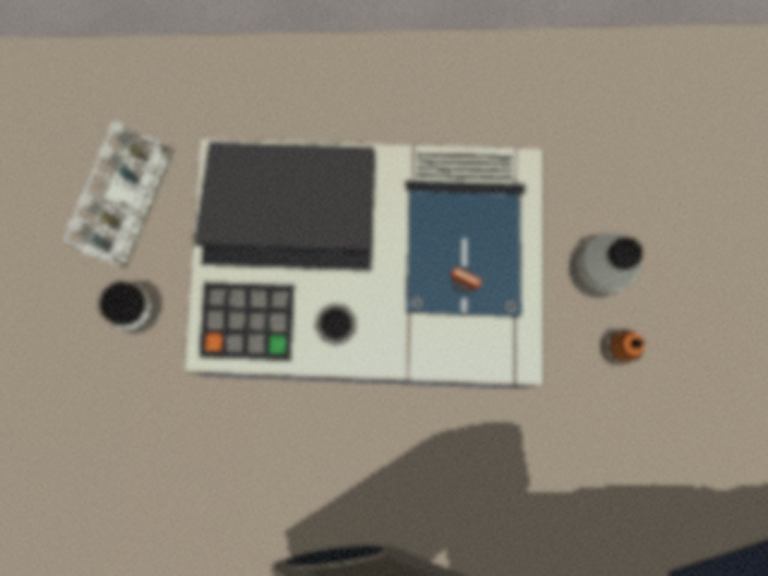

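View pics/wrist0.png

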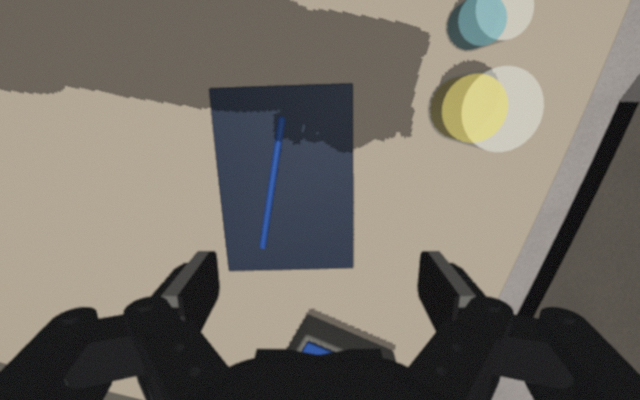

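```bash
python3 - <<'E'
from h import *
np.set_printoptions(precision=2,suppress=True)
for c in ['top','scene']:
    z=dict(np.load(c+'0.npz')); D=z['D'];P=z['P']
    v,u=np.mgrid[0:400,0:640]; X=back(z,np.c_[u.ravel(),v.ravel()],D.ravel())
    ok=(D.ravel()>0)&(X[:,0]>380)&(X[:,0]<850)&(abs(X[:,1]+20)<300)
    m=ok&(X[:,2]>113)&(X[:,2]<128)
    M=m.reshape(400,640).astype(np.uint8); M=cv2.morphologyEx(M,cv2.MORPH_OPEN,np.ones((5,5)))
    n,l,s,_=cv2.connectedComponentsWithStats(M); k=1+np.argmax(s[1:,4]); sel=(l==k).ravel()
    print(c,'deckz',np.median(X[sel,2]), cv2.minAreaRect(X[sel,:2].astype(np.float32)), cv2.boxPoints(cv2.minAreaRect(X[sel,:2].astype(np.float32))).tolist())
    # screen plane
    m=ok&(X[:,2]>140)&(X[:,1]>-40)&(X[:,1]<210)&(P.reshape(-1,3).max(1)<95)
    Y=X[m]; 
    for i in range(4):
        ce=Y.mean(0); nn=np.linalg.svd(Y-ce,full_matrices=False)[2][2]; r=(Y-ce)@nn; Y=Y[abs(r)<max(3,2*r.std())]
    nn*=np.sign(nn[2]); print(' screen',len(Y),ce,nn,'tilt',np.arccos(nn[2]),'yaw',np.arctan2(nn[1],nn[0]), Y.min(0),Y.max(0), r.std())
    # wing
    h=cv2.cvtColor(P,cv2.COLOR_RGB2HSV).reshape(-1,3)
    m=ok&(h[:,0]<14)&(h[:,1]>140)&(h[:,2]>90)&(X[:,1]<-80)&(X[:,1]>-190)&(X[:,2]>130)
    Y=X[m]; print(' wing',len(Y),Y.mean(0),np.median(Y[:,2]));
    q=Y[:,:2]-Y[:,:2].mean(0); w=np.linalg.svd(q)[2][0]; print('  dir',np.arctan2(w[1],w[0]))
    m=ok&(h[:,0]>95)&(h[:,0]<115)&(h[:,1]>90)&(X[:,1]<-40)&(X[:,1]>-230)&(X[:,2]>120)
    Y=X[m]; print(' cover',len(Y),cv2.minAreaRect(Y[:,:2].astype(np.float32)),Y.mean(0))
    A=np.c_[Y[:,:2]-Y[:,:2].mean(0),np.ones(len(Y))]; print(np.linalg.lstsq(A,Y[:,2],rcond=None)[0])
    for b in ['dropper_bottle','reagent_bottle','jar','tube_rack']: pass
E
python3 - <<'E'
from h import *
np.set_printoptions(precision=1,suppress=True)
for c in ['top','scene']:
  z=dict(np.load(c+'0.npz'))
  for b,hh in [('dropper_bottle',106),('reagent_bottle',146),('jar',89),('tube_rack',150)]:
    for r in robot.look_for(c,b)[:1]+robot.place_of(c,b)[:1]:
        k=r.get('centre'); 
        print(c,b,round(r['score'],2), planez(z,[k],0)[0] if k is not None else r['rect'])
E
```

```text
top deckz 120.39569823520623 ((592.6953735351562, -14.41754150390625), (440.1031494140625, 299.7915954589844), 87.22371673583984) [[432.3170471191406, -226.95042419433594], [731.7567138671875, -241.4712371826172], [753.07373046875, 198.11534118652344], [453.634033203125, 212.6361541748047]]
 screen 2689 [661.31  81.74 167.53] [ 0.35 -0.02  0.94] tilt 0.35860487675766334 yaw -0.049269041725787145 [592.17 -23.52 140.02] [736.47 186.91 194.64] 1.3998098811192607
 wing 15 [ 556.06 -129.23  163.1 ] 164.35967007689578
  dir -2.063472710359268
 cover 1599 ((597.0582885742188, -133.13632202148438), (126.34290313720703, 146.9077911376953), 86.64170837402344) [ 605.14 -133.18  133.79]
[ -0.08   0.01 133.79]
scene deckz 120.88994064665475 ((592.874267578125, -14.63983154296875), (437.66583251953125, 301.91290283203125), 87.2469253540039) [[431.58111572265625, -225.96946716308594], [733.1455688476562, -240.4708709716797], [754.1674194335938, 196.68980407714844], [452.60296630859375, 211.1912078857422]]
 screen 4877 [666.56  78.39 166.  ] [ 0.35 -0.02  0.94] tilt 0.358545220099153 yaw -0.04722220
[... 303 characters left out ...]
   137.6 ]
top dropper_bottle 0.71 [430.2, 228.4, 446.1, 239.3]
top dropper_bottle 0.62 [ 484.3 -348.1    0. ]
top reagent_bottle 0.74 [419.5, 184.5, 446.9, 215.7]
top reagent_bottle 0.84 [ 597.7 -341.3    0. ]
top jar 0.84 [220.7, 209.1, 246.9, 229.6]
top jar 0.76 [545.6 301.3   0. ]
top tube_rack 0.56 [207.7, 142.8, 252.4, 201.0]
top tube_rack 0.68 [694.4 329.1   0. ]
scene dropper_bottle 0.94 [158.8, 247.5, 184.2, 274.2]
scene dropper_bottle 0.75 [ 482.6 -354.7    0. ]
scene reagent_bottle 0.88 [176.6, 267.5, 215.2, 313.5]
scene reagent_bottle 0.81 [ 592.2 -328.8    0. ]
scene jar 0.88 [379.2, 143.6, 404.5, 180.9]
scene jar 0.76 [532.3 309.    0. ]
scene tube_rack 0.64 [695.5 322.8  -0. ]
```

```bash
cat >> h.py <<'E'
from scipy.linalg import logm,expm
YAW=-0.0484; C0=np.array([592.8,-14.5,0.])
RP=Ro.from_euler('z',YAW).as_matrix()
def W(p): return C0+RP@np.array(p,float)   # photometer->world
def Pf(w): return RP.T@(np.array(w,float)-C0)
def cur():
    o=robot.observe(); T=np.eye(4); T[:3,:3]=Ro.from_rotvec(o['tool_rot']).as_matrix(); T[:3,3]=o['position']; return T
def rows(Tt,n,T0=None):
    T0=cur() if T0 is None else T0
    L=np.real(logm(np.linalg.inv(T0)@Tt)); t=expm(L/n)
    s=t[:3,3]/1000; r=Ro.from_matrix(t[:3,:3]).as_rotvec()
    print('row x%d:'%n,np.array2string(np.r_[s,r],precision=4,suppress_small=True,separator=','))
def tool(p,yaw,pos,sx=1):
    # tool z pitched p below horizontal, heading yaw(world); sx=+-1 picks x axis sign
    z=np.array([np.cos(p)*np.cos(yaw),np.cos(p)*np.sin(yaw),-np.sin(p)])
    y=np.array([-np.sin(yaw),np.cos(yaw),0])*sx
    T=np.eye(4);T[:3,:3]=np.c_[np.cross(y,z),y,z];T[:3,3]=pos;return T
E
python3 - <<'E'
from h import *
np.set_printoptions(precision=3,suppress=True)
T=cur();print(T)
m=dict(np.load('wrist0.npz'));print('cam in tool',np.linalg.inv(T)@np.r_[-m['R'].T@m['t'],1], 'cam z', m['R'][2])
E=W([135-150*np.cos(.359),90,126+150*np.sin(.359)]);print('E',E, Pf(E))
p=np.radians(45)
pos=E+RP@np.array([-75,0,52])
for sx in (1,-1): print(sx); rows(tool(p,YAW,pos,sx),16)
rows(tool(p,YAW,pos,-1),20)
E
```

```text
[[   0.964    0.267    0.     147.106]
 [   0.267   -0.964    0.    -529.962]
 [   0.      -0.      -1.     303.872]
 [   0.       0.       0.       1.   ]]
cam in tool [ 68.564   0.505 -69.804   1.   ] cam z [-0.261 -0.072 -0.963]
E [591.723  75.658 178.701] [ -5.437  90.    178.701]
1
row x16: [ 0.0544, 0.0297,-0.0085,-0.068 ,-0.0109,-0.1641]
-1
row x16: [ 0.0251,-0.0353, 0.0139,-0.0078, 0.0487, 0.0189]
row x20: [ 0.0199,-0.0283, 0.0112,-0.0063, 0.0389, 0.0151]
```

```bash
R='[-0.1,0.0199,-0.0283,0.0112,-0.0063,0.0389,0.0151]'; for i in 1; do python3 -m crank '[[-0.1,0.0199,-0.0283,0.0112,-0.0063,0.0389,0.0151],[-0.1,0.0199,-0.0283,0.0112,-0.0063,0.0389,0.0151],[-0.1,0.0199,-0.0283,0.0112,-0.0063,0.0389,0.0151],[-0.1,0.0199,-0.0283,0.0112,-0.0063,0.0389,0.0151],[-0.1,0.0199,-0.0283,0.0112,-0.0063,0.0389,0.0151]]' 30; done
```

```text
time_s: 2.35
position: [214.4, -367.2, 254.0]
tool_rot: [3.107, 0.302, 0.311]
ft_force: [0.4, -0.5, 0.2]
opening: 38.5
```

```bash
python3 -m crank '[[-0.1,0.0199,-0.0283,0.0112,-0.0063,0.0389,0.0151],[-0.1,0.0199,-0.0283,0.0112,-0.0063,0.0389,0.0151],[-0.1,0.0199,-0.0283,0.0112,-0.0063,0.0389,0.0151],[-0.1,0.0199,-0.0283,0.0112,-0.0063,0.0389,0.0151],[-0.1,0.0199,-0.0283,0.0112,-0.0063,0.0389,0.0151]]'
```

```text
time_s: 2.85
position: [301.3, -210.7, 223.3]
tool_rot: [3.065, 0.179, 0.615]
ft_force: [0.0, 0.4, -0.2]
opening: 38.5
```

```bash
python3 -m crank '[[-0.1,0.0199,-0.0283,0.0112,-0.0063,0.0389,0.0151],[-0.1,0.0199,-0.0283,0.0112,-0.0063,0.0389,0.0151],[-0.1,0.0199,-0.0283,0.0112,-0.0063,0.0389,0.0151],[-0.1,0.0199,-0.0283,0.0112,-0.0063,0.0389,0.0151],[-0.1,0.0199,-0.0283,0.0112,-0.0063,0.0389,0.0151]]'
```

```text
time_s: 3.35
position: [403.8, -60.8, 214.9]
tool_rot: [2.99, 0.054, 0.913]
ft_force: [0.6, -1.2, 0.5]
opening: 38.5
```

Run:
```python
from h import *
np.set_printoptions(precision=3,suppress=True)
T=cur();print(T,robot.nose_length,robot.observe()['qpos'],robot.observe()['opening'])
E=W([135-150*np.cos(.359),90,126+150*np.sin(.359)])
p=np.radians(45);pos=E+RP@np.array([-75,0,52])
print(pos);rows(tool(p,YAW,pos,-1),5)
```

```text
[[  0.829   0.029   0.559 403.772]
 [  0.038  -0.999  -0.004 -60.821]
 [  0.558   0.024  -0.829 214.854]
 [  0.      0.      0.      1.   ]] 72.6 [-0.508 -0.2   -0.839  0.398  0.272  2.672] 38.45486640267067
[516.811  79.286 230.701]
row x5: [ 0.0199,-0.028 , 0.0112,-0.0061, 0.0384, 0.0151]
```

```bash
python3 -m crank '[[-0.1,0,0,0,0,0,-0.149],[-0.1,0,0,0,0,0,-0.149],[-0.1,0,0,0,0,0,-0.149],[-0.1,0,0,0,0,0,-0.149],[-0.1,0,0,0,0,0,-0.149]]'
```

```text
time_s: 3.85
position: [403.3, -62.1, 214.5]
tool_rot: [2.591, 1.079, 0.785]
ft_force: [0.0, -0.3, -0.6]
opening: 38.4
```

```bash
python3 -m crank '[[-0.1,0,0,0,0,0,-0.149],[-0.1,0,0,0,0,0,-0.149],[-0.1,0,0,0,0,0,-0.149],[-0.1,0,0,0,0,0,-0.149],[-0.1,0,0,0,0,0,-0.149]]'
```

```text
time_s: 4.35
position: [403.3, -62.2, 214.5]
tool_rot: [1.923, 1.853, 0.58]
ft_force: [0.2, 0.4, -0.9]
opening: 38.5
```

```bash
python3 -m crank '[[-0.1,0,0,0,0,0,-0.149],[-0.1,0,0,0,0,0,-0.149],[-0.1,0,0,0,0,0,-0.149],[-0.1,0,0,0,0,0,-0.149],[-0.1,0,0,0,0,0,-0.149]]'
```

```text
time_s: 4.85
position: [403.3, -62.2, 214.5]
tool_rot: [1.081, 2.348, 0.324]
ft_force: [-0.0, -0.4, 0.1]
opening: 38.5
```

```bash
python3 -m crank '[[-0.1,0,0,0,0,0,-0.149],[-0.1,0,0,0,0,0,-0.149],[-0.1,0,0,0,0,0,-0.149],[-0.1,0,0,0,0,0,-0.149]]'
python3 - <<'E'
from h import *
np.set_printoptions(precision=3,suppress=True)
T=cur();print(T,robot.observe()['qpos'])
E=W([135-150*np.cos(.359),90,126+150*np.sin(.359)])
p=np.radians(45);pos=E+RP@np.array([-75,0,52])
print(pos);rows(tool(p,YAW,pos,1),5); rows(tool(p,YAW,pos,1),10)
E
```

```text
time_s: 5.25
position: [403.3, -62.2, 214.5]
tool_rot: [0.34, 2.532, 0.098]
ft_force: [0.4, -0.6, 1.1]
opening: 38.7
[[ -0.801   0.22    0.556 403.271]
 [  0.263   0.965  -0.004 -62.232]
 [ -0.538   0.143  -0.831 214.519]
 [  0.      0.      0.      1.   ]] [-0.512 -0.199 -0.837  0.402  0.273 -0.171]
[516.811  79.286 230.701]
row x5: [-0.0147, 0.0316, 0.0109, 0.0002,-0.0395,-0.0454]
row x10: [-0.0075, 0.0157, 0.0055, 0.0001,-0.0198,-0.0227]
```

```bash
python3 -m crank '[[-0.1,-0.0147,0.0316,0.0109,0,-0.0395,-0.0454],[-0.1,-0.0147,0.0316,0.0109,0,-0.0395,-0.0454],[-0.1,-0.0147,0.0316,0.0109,0,-0.0395,-0.0454],[-0.1,-0.0147,0.0316,0.0109,0,-0.0395,-0.0454],[-0.1,-0.0147,0.0316,0.0109,0,-0.0395,-0.0454]]'
python3 - <<'E'
from h import *
np.set_printoptions(precision=3,suppress=True)
T=cur();print(T,robot.observe()['qpos'])
E=W([135-150*np.cos(.359),90,126+150*np.sin(.359)])
p=np.radians(45);pos=E+RP@np.array([-75,0,52])
print(pos);
for c in ['scene','wrist']:
    m=robot.camera_model(c);P,D=robot.capture(c);
    for q in (E,T[:3,3]+72.6*T[:3,2],T[:3,3]):
        u=proj(m,q)[0]; print(c,u); P=P.copy(); cv2.circle(P,tuple(int(round(a)) for a in u),2,(255,0,0),-1)
    save(c+'1',P if c=='wrist' else cv2.resize(P[60:320,150:500],None,fx=2.2,fy=2.2))
E
```

```text
time_s: 5.75
position: [518.6, 80.2, 231.7]
tool_rot: [0.062, 2.353, -0.021]
ft_force: [0.3, -1.0, 0.3]
opening: 38.8
[[ -0.704   0.052   0.708 518.568]
 [  0.039   0.999  -0.034  80.155]
 [ -0.709   0.003  -0.705 231.662]
 [  0.      0.      0.      1.   ]] [ 0.011 -0.035 -0.791  0.028 -0.042  0.047]
[516.811  79.286 230.701]
scene [337.658 181.679]
scene [333.208 174.733]
scene [322.234 146.849]
wrist [311.155 264.93 ]
wrist [312.424 254.004]
wrist [308.893 378.003]
```

View pics/scene1.png

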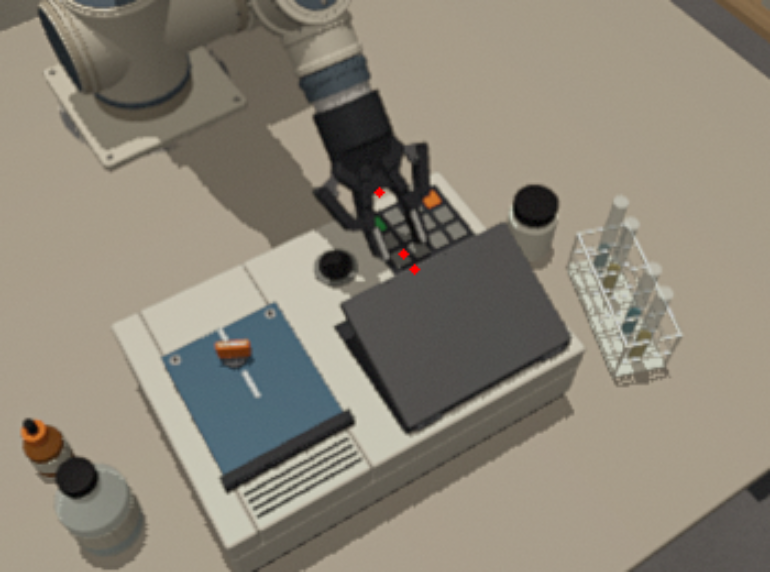

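View pics/wrist1.png

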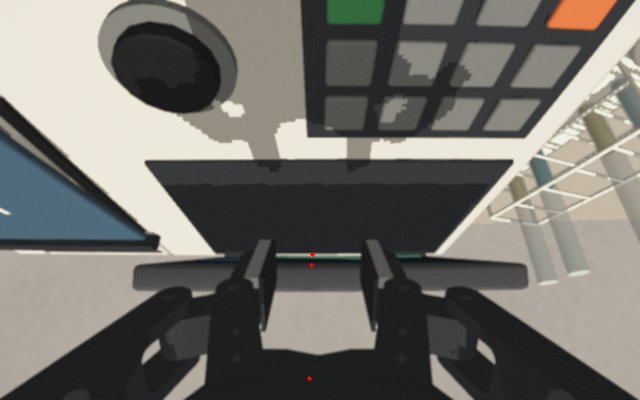

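```bash
python3 -m crank '[[-0.1,0.004,0,0.008,0,0,0],[-0.1,0,0,0.011,0,0,0],[-0.1,0,0,0.011,0,0,0],[-0.1,0,0,0.010,0,0,0],[-0.1,0,0,0,0,0,0]]'
python3 - <<'E'
from h import *
np.set_printoptions(precision=3,suppress=True)
T=cur();print(T,robot.observe()['qpos'])
H=W([135,100,126]); ax=RP[:,1]
def turn(a):
    M=np.eye(4);M[:3,:3]=Ro.from_rotvec(a*ax).as_matrix();M[:3,3]=H-M[:3,:3]@H;return M@T
print(Pf(turn(.7)[:3,3]),turn(.7)[:3,2])
rows(turn(.7),10)
E
```

```text
time_s: 6.35
position: [543.9, 76.5, 198.5]
tool_rot: [0.067, 2.358, -0.022]
ft_force: [-0.8, 0.0, 0.1]
opening: 38.7
[[ -0.708   0.055   0.705 543.896]
 [  0.042   0.998  -0.035  76.49 ]
 [ -0.705   0.004  -0.709 198.516]
 [  0.      0.      0.      1.   ]] [ 0.002  0.057 -0.805 -0.074 -0.037  0.043]
[ 37.735  88.517 302.737] [ 0.083 -0.005 -0.997]
row x10: [-0.0131, 0.0001,-0.0053, 0.0005, 0.07  ,-0.0001]
```

```bash
python3 -m crank '[[-0.1,-0.0131,0,-0.0053,0,0.07,0],[-0.1,-0.0131,0,-0.0053,0,0.07,0],[-0.1,-0.0131,0,-0.0053,0,0.07,0],[-0.1,-0.0131,0,-0.0053,0,0.07,0],[-0.1,-0.0131,0,-0.0053,0,0.07,0]]'
cat > tilt.py <<'E'
from h import *
np.set_printoptions(precision=3,suppress=True)
for c in ['scene','top']:
    z=robot.camera_model(c);P,D=robot.capture(c)
    v,u=np.mgrid[0:400,0:640]; X=back(z,np.c_[u.ravel(),v.ravel()],D.ravel())
    Q=(X-C0)@RP
    m=(D.ravel()>0)&(Q[:,2]>132)&(Q[:,1]>0)&(Q[:,1]<200)&(Q[:,0]>20)&(Q[:,0]<180)&(P.reshape(-1,3).max(1)<95)
    H=np.array([135,126]); r=Q[m][:,[0,2]]-H; 
    # top face: offset 14 from hinge line; histogram vote on tilt
    th=np.linspace(.2,1.8,801); n=np.c_[np.sin(th),np.cos(th)]
    cnt=(abs(r@n.T-14)<3).sum(0); cb=(abs(r@n.T)<3).sum(0)
    sm=lambda a:th[np.argmax(np.convolve(a,np.ones(7),'same'))]
    print(c,'tilt top-face',sm(cnt),cnt.max(),' face',sm(cb),cb.max())
    if c=='scene': save('scene_t%.0f'%(100*robot.observe()['time_s']),cv2.resize(P[60:320,150:500],None,fx=2.2,fy=2.2)); print('t%.0f'%(100*robot.observe()['time_s']))
E
python3 tilt.py
```

```text
time_s: 6.85
position: [577.8, 74.9, 259.6]
tool_rot: [0.074, 2.713, -0.01]
ft_force: [-5.8, 0.8, -4.2]
opening: 38.6
scene tilt top-face 0.626 4952  face 0.744 1706
t690
top tilt top-face 0.646 2197  face 0.766 817
```

```bash
python3 -m crank '[[-0.1,-0.0131,0,-0.0053,0,0.07,0],[-0.1,-0.0131,0,-0.0053,0,0.07,0],[-0.1,-0.0131,0,-0.0053,0,0.07,0],[-0.1,-0.0131,0,-0.0053,0,0.07,0],[-0.1,-0.0131,0,-0.0053,0,0.07,0]]'; python3 -m crank '[[-0.1,-0.009,0,-0.0037,0,0.05,0],[-0.1,0,0,0,0,0,0]]'
python3 tilt.py;python3 -c "
from h import *
print(cur(),robot.observe()['qpos'])"
```

```text
time_s: 7.45
position: [633.3, 72.1, 304.2]
tool_rot: [0.082, 3.059, 0.004]
ft_force: [-5.2, 1.1, -0.4]
opening: 38.0
time_s: 7.65
position: [643.7, 71.3, 307.9]
tool_rot: [0.083, 3.107, 0.006]
ft_force: [-4.5, -1.0, 1.9]
opening: 38.1
scene tilt top-face 1.04 4614  face 1.16 1762
t770
top tilt top-face 1.028 267  face 1.174 119
[[-9.97913611e-01  5.33955057e-02  3.62952480e-02  6.43066869e+02]
 [ 5.35163742e-02  9.98564169e-01  2.36613357e-03  7.13733403e+01]
 [-3.61167932e-02  4.30358697e-03 -9.99338309e-01  3.07998972e+02]
 [ 0.00000000e+00  0.00000000e+00  0.00000000e+00  1.00000000e+00]] [-0.02010589  0.40744031  0.25190135  1.37900891  0.00309536  0.03344936]
```

```bash
python3 -m crank '[[-0.1,0.015,0,0,0,0,0],[-0.1,0.03,0,0,0,0,0],[-0.1,0.03,0,0,0,0,0]]'
python3 tilt.py;python3 - <<'E'
from h import *
T=cur();print(T[:3,3])
def down(psi,pos):
    x=np.array([np.cos(psi),np.sin(psi),0]);z=np.array([0,0,-1.]);T=np.eye(4);T[:3,:3]=np.c_[x,np.cross(z,x),z];T[:3,3]=pos;return T
rows(down(np.pi+1.0,[560,-133,275]),10)
E
cat >> h.py <<'E'
def down(psi,pos):
    x=np.array([np.cos(psi),np.sin(psi),0]);z=np.array([0,0,-1.]);T=np.eye(4);T[:3,:3]=np.c_[x,np.cross(z,x),z];T[:3,3]=pos;return T
E
```

```text
time_s: 8.05
position: [566.9, 75.4, 305.4]
tool_rot: [0.083, 3.104, 0.005]
ft_force: [0.0, 0.3, 1.0]
opening: 38.4
scene tilt top-face 1.04 4548  face 1.1580000000000001 1624
t810
top tilt top-face 1.028 312  face 1.1540000000000001 107
[564.63615961  75.86163387 306.75562875]
row x10: [ 0.0094,-0.0198, 0.003 ,-0.0015, 0.0036,-0.1053]
```

```bash
python3 -m crank '[[-0.1,0.0094,-0.0198,0.003,-0.0015,0.0036,-0.1053],[-0.1,0.0094,-0.0198,0.003,-0.0015,0.0036,-0.1053],[-0.1,0.0094,-0.0198,0.003,-0.0015,0.0036,-0.1053],[-0.1,0.0094,-0.0198,0.003,-0.0015,0.0036,-0.1053],[-0.1,0.0094,-0.0198,0.003,-0.0015,0.0036,-0.1053]]'
```

```text
time_s: 8.65
position: [537.6, -29.2, 289.8]
tool_rot: [-0.739, 3.033, 0.001]
ft_force: [0.2, 0.7, -0.6]
opening: 38.2
```

```bash
python3 -m crank '[[-0.1,0.0094,-0.0198,0.003,-0.0015,0.0036,-0.1053],[-0.1,0.0094,-0.0198,0.003,-0.0015,0.0036,-0.1053],[-0.1,0.0094,-0.0198,0.003,-0.0015,0.0036,-0.1053],[-0.1,0.0094,-0.0198,0.003,-0.0015,0.0036,-0.1053],[-0.1,0.0094,-0.0198,0.003,-0.0015,0.0036,-0.1053]]'; python3 -m crank '[[-0.1,0,0,0,0,0,0]]'
cat > wing.py <<'E'
from h import *
import sys
np.set_printoptions(precision=3,suppress=True)
T=cur();print(T,robot.observe()['qpos'])
m=robot.camera_model('wrist');P,D=robot.capture('wrist'); save('wrist_'+sys.argv[1],P)
for l in ['wing_grip','cover_front']:
    for r in robot.place_of('wrist',l)[:2]: print(l,r['score'],r['centre'],'dep',back(m,[r['centre']],[dep(D,r['centre'])])[0],'plane',planez(m,[r['centre']],157 if l=='wing_grip' else 141)[0])
v,u=np.mgrid[0:400,0:640]; X=back(m,np.c_[u.ravel(),v.ravel()],D.ravel())
h=cv2.cvtColor(P,cv2.COLOR_RGB2HSV).reshape(-1,3)
s=(h[:,0]<14)&(h[:,1]>140)&(h[:,2]>80)&(X[:,1]<-80)&(X[:,1]>-190)&(X[:,2]>159)&(X[:,2]<185)
Y=X[s]; zt=np.median(Y[:,2]);print('n',len(Y),'ztop',zt)
R=cv2.minAreaRect(Y[:,:2].astype(np.float32)); print('wing rect',R, 'mean',Y.mean(0))
w=np.linalg.svd(Y[:,:2]-Y[:,:2].mean(0),full_matrices=False)[2][0]; a=np.arctan2(w[1],w[0]);print('blade angle world',a,' wing',(a-YAW+np.pi/2)%np.pi-np.pi/2)
E
python3 wing.py 2
```

```text
time_s: 9.15
position: [564.0, -134.7, 274.4]
tool_rot: [1.511, -2.754, 0.002]
ft_force: [-0.3, -0.6, -0.0]
opening: 38.0
time_s: 9.25
position: [564.7, -135.8, 273.5]
tool_rot: [1.506, -2.756, 0.002]
ft_force: [0.1, -0.2, -0.8]
opening: 38.4
[[  -0.54    -0.842   -0.001  564.656]
 [  -0.842    0.54    -0.002 -135.793]
 [   0.002   -0.      -1.     273.483]
 [   0.       0.       0.       1.   ]] [-0.38   0.321  0.033  1.283 -0.002 -1.38 ]
wing_grip 0.93 [334.0, 224.9] dep [ 555.33  -134.403  167.275] plane [ 556.958 -130.915  157.   ]
cover_front 0.67 [389.1, 182.5] dep [ 515.039 -124.163  120.166] plane [ 516.195 -130.699  141.   ]
n 690 ztop 166.5199909192081
wing rect ((559.158935546875, -133.467529296875), (34.97055435180664, 10.309374809265137), 62.22756576538086) mean [ 557.642 -136.048  166.176]
blade angle world 1.0876722877859755  wing 1.1360722877859755
```

View pics/wrist_2.png

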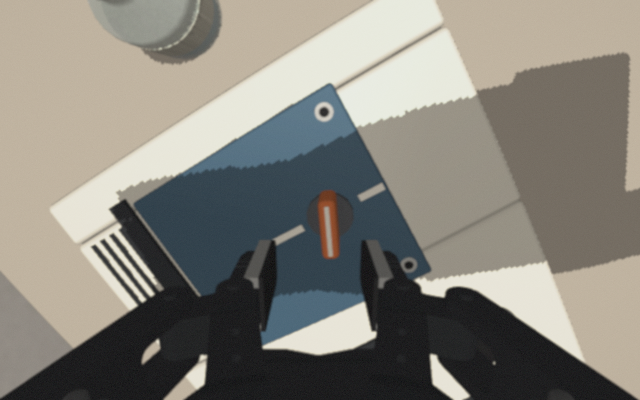

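Run:
```python
from h import *
rows(down(np.pi+1.087,[558.8,-133.4,219.5]),4)
```

```text
row x4: [ 0.0006, 0.001 , 0.0137, 0.0002,-0.0003,-0.0223]
```

```bash
python3 -m crank '[[-0.1,0.0006,0.0015,0.0137,0,0,-0.0223],[-0.1,0.0006,0.0015,0.0137,0,0,-0.0223],[-0.1,0.0006,0.0015,0.0137,0,0,-0.0223],[-0.1,0.0006,0.0015,0.0137,0,0,-0.0223],[-0.1,0,0,0,0,0,0]]'
python3 wing.py 3
```

```text
time_s: 9.9
position: [556.3, -131.3, 218.6]
tool_rot: [1.626, -2.685, -0.003]
ft_force: [-0.7, 0.8, 0.7]
opening: 38.1
[[  -0.463   -0.886   -0.004  556.308]
 [  -0.886    0.463    0.    -131.308]
 [   0.001    0.003   -1.     218.579]
 [   0.       0.       0.       1.   ]] [-0.378  0.334 -0.091  1.149 -0.001 -1.467]
wing_grip 0.82 [315.7, 267.1] dep [ 554.155 -137.476  167.312] plane [ 556.674 -132.757  157.   ]
cover_front 0.82 [391.5, 215.6] dep [ 516.314 -123.753  119.923] plane [ 517.345 -132.404  141.   ]
n 1367 ztop 166.5643771300384
wing rect ((559.1288452148438, -133.45201110839844), (35.867122650146484, 10.312541007995605), 62.035972595214844) mean [ 557.153 -136.798  166.113]
blade angle world 1.0813651240888054  wing 1.1297651240888054
```

View pics/wrist_3.png

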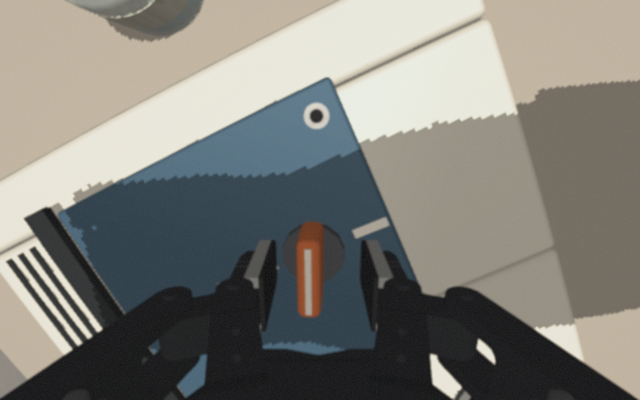

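```bash
python3 -m crank '[[-0.1,0.0005,-0.003,0,0,0,0],[-0.8,0,0,0,0,0,0],[-1,0,0,0,0,0,0],[-1,0,0,0,0,0,0],[-1,0,0,0,0,0,0]]' 25
python3 -m crank '[[-1,0,0,0,0,0,0]]'
```

```text
time_s: 10.55
position: [558.8, -133.9, 219.4]
tool_rot: [1.626, -2.684, -0.004]
ft_force: [-4.6, 2.4, 0.9]
opening: 9.8
time_s: 10.65
position: [558.8, -133.9, 219.3]
tool_rot: [1.626, -2.684, -0.004]
ft_force: [-5.2, 1.3, 0.7]
opening: 10.1
```

```bash
python3 -m crank '[[-1,0,0,0,0,0,0.142],[-1,0,0,0,0,0,0.142],[-1,0,0,0,0,0,0.142],[-1,0,0,0,0,0,0.142],[-1,0,0,0,0,0,0.142]]'
python3 -m crank '[[-1,0,0,0,0,0,0.142],[-1,0,0,0,0,0,0.142],[-1,0,0,0,0,0,0.142],[-1,0,0,0,0,0,0]]'
python3 - <<'E'
from h import *
np.set_printoptions(precision=3,suppress=True)
T=cur();print(T,robot.observe()['qpos'],robot.observe()['ft_force'],'wing',np.arctan2(-T[1,0],-T[0,0])-YAW)
P,D=robot.capture('wrist');save('wrist_4',P)
E
```

```text
time_s: 11.15
position: [558.1, -133.3, 219.1]
tool_rot: [0.583, -3.082, -0.005]
ft_force: [-7.9, 6.8, 1.5]
opening: 9.8
time_s: 11.55
position: [558.2, -132.8, 219.1]
tool_rot: [-0.08, -3.135, -0.004]
ft_force: [-8.2, 8.9, 0.8]
opening: 9.3
[[  -0.999    0.051   -0.006  558.155]
 [   0.051    0.999    0.003 -132.778]
 [   0.006    0.003   -1.     219.1  ]
 [   0.       0.       0.       1.   ]] [-0.38   0.338 -0.083  1.156  0.001 -0.329] [-8.18   8.855  0.757] wing -0.002678707995515256
```

View pics/wrist_4.png

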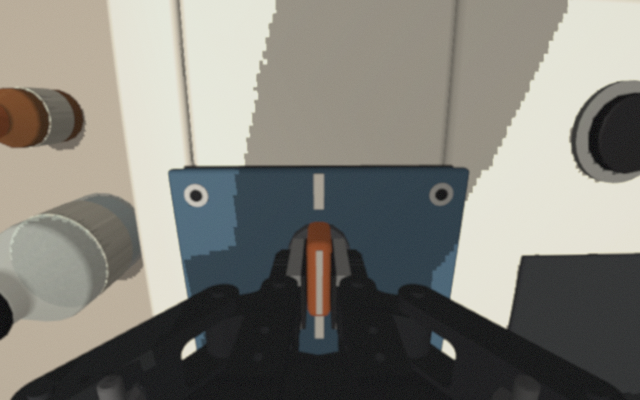

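```bash
python3 -m crank '[[-1,0.001,0.001,0.002,0,0,0],[-1,0.001,0,0.003,0,0,0],[-1,0.001,0,0.003,0,0,0],[-1,0,0,0.002,0,0,0]]'
cat > cov.py <<'E'
from h import *
import sys
np.set_printoptions(precision=2,suppress=True)
o=robot.observe();T=cur();print(o['time_s'],T[:3,3],'F',o['ft_force'],'M',o['wrist_torque'],'wing',np.arctan2(-T[1,0],-T[0,0])-YAW)
m=robot.camera_model('wrist');P,D=robot.capture('wrist');save('wrist_'+sys.argv[1],P)
for r in robot.place_of('wrist','cover_front')[:1]: print('cover_front',r)
def rep(m,P,D,nm):
    v,u=np.mgrid[0:400,0:640]; X=back(m,np.c_[u.ravel(),v.ravel()],D.ravel());Q=(X-C0)@RP
    h=cv2.cvtColor(P,cv2.COLOR_RGB2HSV).reshape(-1,3)
    b=(D.ravel()>0)&(h[:,0]>95)&(h[:,0]<115)&(h[:,1]>80)&(abs(Q[:,1]+120)<66)&(Q[:,2]>122)&(Q[:,2]<148)
    f=b&(Q[:,0]<-54)&(Q[:,0]>-66); print(nm,'front z',np.median(Q[f,2]),f.sum(),end=' ')
    d=(D.ravel()>0)&(h[:,1]<60)&(Q[:,0]<-75)&(Q[:,0]>-140)&(abs(Q[:,1]+120)<66)&(abs(Q[:,2]-120)<8); print('deck z',np.median(Q[d,2]),d.sum())
rep(m,P,D,'wrist')
for c in ['scene','top']:
    m=robot.camera_model(c);P,D=robot.capture(c);rep(m,P,D,c)
    if c=='scene': save('scene_'+sys.argv[1],P)
E
python3 cov.py 5
```

```text
time_s: 12.0
position: [556.4, -132.5, 210.9]
tool_rot: [-0.073, -3.14, -0.001]
ft_force: [-11.6, 6.6, 29.4]
opening: 9.4
12.0 [ 556.36 -132.45  210.92] F [-11.56   6.57  29.4 ] M [ 1.48  1.96 -0.06] wing 0.00201484005141888
cover_front {'centre': [322.5, 168.9], 'score': 0.8}
wrist front z 128.76368662552963 3955 deck z 119.72834272990454 42008
scene front z 129.71696365265353 36 deck z 120.5984740260333 218
top front z nan 0 deck z nan 0
  return _methods._mean(a, axis=axis, dtype=dtype,
  ret = ret.dtype.type(ret / rcount)
```

```bash
python3 -m crank '[[-1,0,0,0,0,0,0],[-1,0,0,0,0,0,0],[-1,0,0,0,0,0,0],[-1,0,0,0,0,0,0]]'; python3 cov.py 6 2>/dev/null; python3 tilt.py
```

```text
time_s: 12.6
position: [556.3, -132.4, 211.1]
tool_rot: [-0.073, -3.14, -0.001]
ft_force: [-7.3, 6.9, 13.1]
opening: 9.3
12.6 [ 556.34 -132.44  211.14] F [-7.34  6.91 13.06] M [ 1.19  1.29 -0.  ] wing 0.0020024587272949035
cover_front {'centre': [321.8, 166.8], 'score': 0.79}
wrist front z 128.81045808237278 3974 deck z 119.73208375634137 41859
scene front z 129.7878372918043 33 deck z 120.2539410122879 213
top front z nan 0 deck z nan 0
scene tilt top-face 1.04 4545  face 1.1560000000000001 1611
t1285
top tilt top-face 1.028 995  face 1.1520000000000001 352
```

View pics/scene_6.png

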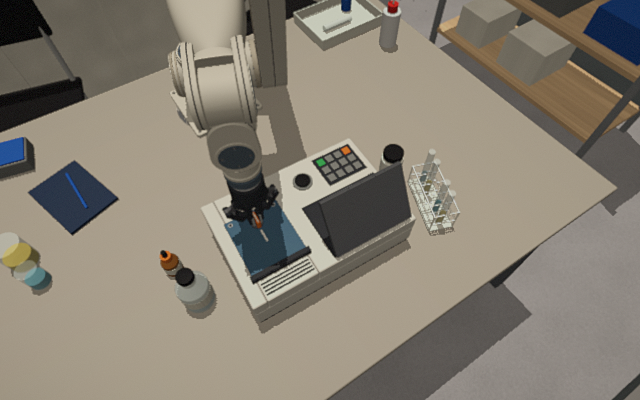

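View pics/wrist_6.png

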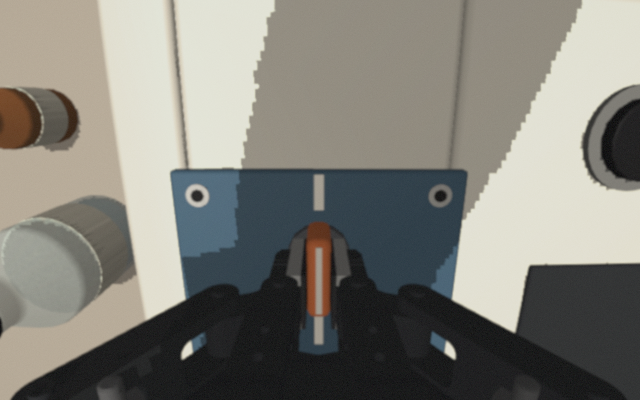

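```bash
python3 -m crank '[[-1,0,0,0.001,0,0,0],[-1,0,0,0.0005,0,0,0],[-1,0,0,0,0,0,0],[-1,0,0,0,0,0,0]]';python3 -m crank '[[-1,0,0,0,0,0,0],[-1,0,0,0,0,0,0],[-1,0,0,0,0,0,0],[-1,0,0,0,0,0,0]]'; python3 -m crank '[[-1,0,0,0,0,0,0],[-1,0,0,0,0,0,0],[-1,0,0,0,0,0,0],[-1,0,0,0,0,0,0],[-1,0,0,0,0,0,0]]';python3 cov.py 7 2>/dev/null
```

```text
time_s: 13.3
position: [556.3, -132.4, 211.0]
tool_rot: [0.073, 3.14, -0.0]
ft_force: [-11.8, 7.4, 24.2]
opening: 9.9
time_s: 13.7
position: [556.3, -132.4, 211.0]
tool_rot: [0.073, 3.14, -0.0]
ft_force: [-10.0, 6.8, 24.4]
opening: 9.7
time_s: 14.2
position: [556.3, -132.4, 211.0]
tool_rot: [0.073, 3.14, -0.0]
ft_force: [-11.1, 7.0, 25.4]
opening: 9.9
14.2 [ 556.31 -132.39  210.96] F [-11.13   6.99  25.43] M [ 1.49  2.13 -0.02] wing 0.0020631077215722826
cover_front {'centre': [319.4, 168.0], 'score': 0.64}
wrist front z 128.79403180540118 3925 deck z 119.73051886587156 42019
scene front z 129.3294907786448 35 deck z 120.40966767155051 222
top front z nan 0 deck z nan 0
```

Pressing steadily at about 25 N, with the cover front 9 mm above the deck (flush). Handing in.

```bash
python3 -c "
from station import robot
print(robot.finish_job())"
```

```text
the job is handed in; nothing more can be done
None
```

The screen is up at about 60 degrees, the wing is lined up with its slot marks, and the arm is still gripping the wing and pressing the cover flush. I handed the job in about 14 s into the 48 s allowed.

- **Screen:** I hooked the fingertips under the front edge and turned it up about its hinge. It measured 1.04 rad in the scene camera and 1.03 rad in the top camera, against a target of 1.05. It read the same after I backed away and again with the cover pressed down. A second fit, to the display face, gave about 1.16. I disregarded it because it was already off by the same amount before the lift was finished, and it is still within the limits.
- **Wing:** I gripped it at about 1.13 rad and turned it clockwise. The tool angle puts it at about 0.00 rad, and the wrist picture shows its white line in line with both slot marks.
- **Cover:** The push settled to 13 N after the first press, so I added 1.5 mm and it then held at 24–25 N. The front edge measured 128.8 mm (wrist camera) and 129.3 mm (scene camera), which is flush. The top camera gave no reading there because the arm blocks its view. About 13 N of sideways force remains at the wrist.
- **Surroundings:** The bottles, jar and rack stand where they were in the scene picture taken with the cover pressed down. I checked that by eye only and did not measure it.

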